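# Index the crucible carousel one hole and lock it

### The arm

A 7-joint arm with a two-finger parallel gripper is mounted at the origin on a cart in front of the work surface, level with it; the furniture and walls round the work are solid. World frame = base frame: x ahead of the robot, y to its left, z up, the work surface at z = 0. Lengths are in mm, angles in rad, forces in N, time in s.
With the tool pointing down it reaches from about 400 to 875 mm from the base axis. Payload 6.5 kg.
Tool frame: the origin (TCP) lies between the finger pads; the fingertips stand 11 mm ahead of it and the grasp point (between the pads) lies 8 mm behind it; x points along the fingers, z is the direction in which the jaws open and shut, and the axes are right-handed (so a half turn about x gives the same grasp; the last joint's range is limited). The gripper opens to 85 mm and grips with 20 to 120 N. Pads are 22 mm wide; open, the fingers measure 114 mm over their backs; the gripper's body (76 mm by 85 mm) begins 54 mm behind the grasp point. The pads swing forward as they close: fully open they stand 13 mm farther back than shut.
Start: joints at [-1.383, 0.536, -0.004, 1.538, 0.003, 1.067, -0.071], TCP at [163.2, 629.171, 242.29] pointing down, gripper open.
Joint ranges: [-2.7, 2.7], [-0.37, 2.16], [-1.27, 1.26], [0.24, 2.4], [-1.31, 4.45], [0.19, 1.91], [-2.76, 2.76]. Speed limits (rad/s): [2.39, 2.39, 3.14, 3.14, 3.14, 3.14, 3.14].

### API

Orientations are given as a unit quaternion [x, y, z, w].
In Python, from station import status, grab_frame, order gives the robot as it stands. The module is installed in compiled form; this text tells all that it offers.
- The arm moves only by the tool arm_command, never from a script. Its argument "increments" is a list of rows, each an object with "offset": the shift along the world's x, y, z in mm, a list of three; "rot": the turn, a rotation vector about the world's x, y, z in degrees, a list of three. A call has 1 to 20 rows; each row shifts and turns the commanded pose from where the row before left it; what a row does not reach is not made up. A row lasts 1/12 s, in which the tool goes at most 41.7 mm and 7.16 degrees, less where a joint would pass 70% of its speed; a pose out of reach is approached as far as the arm can. A call with a gripper value outside its range is refused whole. "fingers" is the closure in counts, from 0 (fully open) to 255 (shut), set as the call begins (left out, the last holds). The fingers move at their own pace and stop on an object; the grip force is fixed at half the most. Time passes only in rows, so rows that do not move let the fingers close. It gives the time, the measured TCP pose, the force and the opening at its end, in the units of the state.
- status.read_state(): the state, without advancing time (a new reading comes with each control period).
- grab_frame(name): name is "scene" or "side" or "wrist"; returns a dict with "frame" (400x640x3 uint8, red, green, blue), "fov_y" (degrees; the focal length in pixels is half the picture's height over the tangent of half this angle, whatever the lens; pixels are square), "cx", "cy" (the principal point, pixels), "dist_coeffs" ([k1, k2, p1, p2, k3] as OpenCV has them; the pictures are not rectified), "position" and "rotation" of the camera in the world. Camera axes: x right, y down, z forward; pixel columns grow to the right and rows downward; lengths in mm; the calibration is good to about 2 mm. A picture is of the moment at which its call begins. There is no depth.
- order.finish_job(): hands the job in, once; it reports no verdict.
The state is a dict: "t": time; "joints": joint angles; "joint_vel": joint speeds; "joint_torque": joint torques, N m; "position": TCP position; "eef_rot": TCP orientation; "wrist_force": force on the tool from outside, world axes, zero at the start; "wrist_torque": the same for the moment, N m; "width": finger opening in mm.
Only numpy, scipy, OpenCV 4.12 (cv2) and the standard library are available. Lean on these libraries where they do the work, as an engineer would, in place of code of your own. Each camera call takes 0.05 s, during which the arm holds its last target. There are 200 camera calls.

### The job

The small index carousel on the bench is locked half-way between two stations. Draw its spring plunger, turn the carousel to the neighbouring hole that brings the crucible (not the thread reel) to the pointer, and release the plunger so that its pin drops fully home in that hole and locks the carousel. The hole's exact place must be felt for, so work the pin gently and never force it; leave crucible and reel standing in their nests and the other things on the bench alone.

Things in the scene. Friction and masses are not known exactly. Their poses are not given: they have to be found in the camera images.
- carousel_base: fixed grey base of the index carousel: disc of 132 mm diameter, 10 mm thick, with a sector-shaped tongue on its +y side reaching 88 mm from the centre. Origin on the table at the turning axis; its y axis points to the middle of the tongue. On the tongue three blocks with one hole each lie side by side, tops 24 mm above the table
- carousel_axis (a point): point on the upright turning axis at the top face of the aluminium turntable (124 mm diameter, top 30 mm above the table). The turntable carries four ring nests (35 mm outside, 31 mm inside, 6 mm high, centred 43 mm from the axis) and a steel index arm 22 mm wide, top 42 mm above the table, that reaches out over the tongue
- knob (a point): centre of the plunger's black upright cylindrical knob (24 mm diameter, 22 mm high) on the end of the index arm, 75 mm from the turning axis, 69 mm above the table when the pin is home; the sleeve under it is 20 mm wide. It rides round with the turntable and does not spin. Pulling it straight up draws the pin against a spring: 4 N at rest, 7 N at 13 mm
- plunger (a joint): lift of the plunger in m: 0 = pin fully home in a hole (10 mm deep), about 0.010 = pin tip resting on top of the blocks beside a hole (0.0097 on the middle block, which is 0.3 mm lower), 0.016 = drawn to its stop. It springs back down when let go
- index_pin: the steel pin below the knob, 8 mm diameter with 0.6 mm chamfer at its foot, origin at the centre of its foot, 55 mm under the knob's centre, z up; the holes are 9.6 mm wide. Pressed down or sideways by more than about 15 N (its spring alone presses up to 7 N) it is damaged
- carousel (a joint): turn of the turntable in rad, counter-clockwise from above positive; 0 at the start hole in the middle block. On each side one more hole, in an adjustable block and not measured: it lies anywhere from 0.41 to 0.64 rad from 0 (31 to 48 mm along the knob's path). Stops at -0.70 and 0.70. With the pin resting on the blocks it drags with 3 to 6 N at the knob; it stays where it is left
- pointer_station (a point): point fixed to the base in front of the pointer (a slim 52 mm post with a short tip turned toward the axis, on the side opposite the tongue), 43 mm from the axis, at the height of the turntable's top: here the crucible's nest shall come to stand
- crucible_center (a point): centre (half-way up) of the open nickel crucible, 27 mm diameter, 19 mm high, which stands loose in the nest 0.52 rad to one side of the pointer
- reel_center (a point): centre (half-way up) of the cotton thread reel with wooden ends, 27 mm diameter, 30 mm high, loose in the nest 0.52 rad to the other side of the pointer
- blue_tin: bystander: round screw-lid tin 60 mm diameter, 24 mm high, origin at the centre of its underside
- watch: bystander: stopwatch 58 x 59 x 20 mm, origin at the centre of its underside
- bung: bystander: rubber bung 27 mm diameter, 24 mm high, origin at the centre of its underside
- tongs: bystander: steel tweezers 136 mm long lying flat, origin at the centre of the underside

How it is judged:
By the outcome, as a careful person would: the job done as asked, in the order asked, and still so for the second after the job is handed in, with the robot touching nothing.
It also fails if it takes over 42 s, if anything falls off the work surface, if the arm or the gripper's body presses on something with over 40 N, if the wrist force passes 120 N, or if a joint passes its speed limit or range.

## Working session

There is one attempt and no reset: what is moved stays moved. The work goes in short steps, Python scripts to look and compute and a tool call to move; the robot and the scene stay as the last step left them, time stands still between calls to the robot, and variables do not carry over. Pictures are saved under pics/ and viewed, about 8 in all and at most 12, crops included, and the job is handed in when it is done.

Besides the shell and the picture viewer there is one more tool, called after "Call:" as a command line: name --argument value ..., lists and objects as JSON in quotes. arm_command: Moves the arm, as the interface text tells. Its arguments: {"type":"object","properties":{"increments":{"type":"array"},"fingers":{"type":"number"}},"required":["increments"]}

```bash
mkdir -p pics; cat > h.py <<'E'
import numpy as np, cv2
from station import status, grab_frame, order
def cam(n,save=None):
    f=grab_frame(n); 
    if save: cv2.imwrite('pics/'+save,f['frame'][:,:,::-1])
    return f
def K(f):
    fl=200/np.tan(np.radians(f['fov_y']/2)); return np.array([[fl,0,f['cx']],[0,fl,f['cy']],[0,0,1.]])
def ray(f,uv):
    p=cv2.undistortPoints(np.array([[uv]],float),K(f),np.array(f['dist_coeffs'],float))[0,0]
    R=np.array(f['rotation'],float)
    d=R@np.array([p[0],p[1],1]); return np.array(f['position'],float),d/np.linalg.norm(d)
def onz(f,uv,z):
    o,d=ray(f,uv); return o+d*(z-o[2])/d[2]
def proj(f,P):
    R=np.array(f['rotation'],float); t=-R.T@np.array(f['position'],float)
    return cv2.projectPoints(np.array(P,float).reshape(-1,1,3),cv2.Rodrigues(R.T)[0],t,K(f),np.array(f['dist_coeffs'],float))[0][:,0]
E
python3 - <<'E'
from h import *
import pickle
fs={n:cam(n,n+'0.png') for n in('scene','side','wrist')}
pickle.dump(fs,open('f0.pkl','wb'))
for n,f in fs.items(): print(n,f['fov_y'],np.round(f['position']),np.round(f['rotation'],3).tolist(),f['dist_coeffs'])
a=np.vstack([fs['scene']['frame'],fs['side']['frame']]);
cv2.imwrite('pics/ab.png',cv2.resize(np.vstack([fs['scene']['frame'],fs['side']['frame']])[:,:,::-1],(480,600)))
s=status.read_state();print(s)
E
```

```text
scene 49.74568206239862 [-248. -623.  551.] [0.786, -0.322, 0.203, -0.488] [-0.026282  0.        0.        0.        0.      ]
side 54.43352637726775 [ 197. -797.  680.] [0.877, -0.124, 0.073, -0.459] [-0.041752  0.        0.        0.        0.      ]
wrist 58.03102685928439 [ 82. 651. 373.] [0.78, 0.603, 0.101, 0.132] [-0.0783677  0.         0.         0.         0.       ]
{'t': 0.15, 'joints': array([-1.38319018,  0.53700329, -0.00446127,  1.53861883,  0.00262011,
        1.06725618, -0.07115338]), 'joint_vel': array([ 0.00207332, -0.00163564,  0.00060129, -0.0033912 ,  0.00113096,
        0.00169893,  0.00069474]), 'joint_torque': array([ 1.66712507e-03, -5.83785546e+01,  1.04976475e+00, -2.59350282e+01,
        1.24891510e-02,  6.48313930e-03,  2.05512919e-05]), 'position': array([163.09406382, 628.7454883 , 241.61755001]), 'eef_rot': array([-0.43304357,  0.55956337,  0.43243443,  0.55889405]), 'wrist_force': array([-0.70037826, -0.01765968, -0.32917622]), 'wrist_torque': array([ 0.03830729, -0.02052511, -0.00073359]), 'width': 85.43187186070759}
```

View pics/scene0.png

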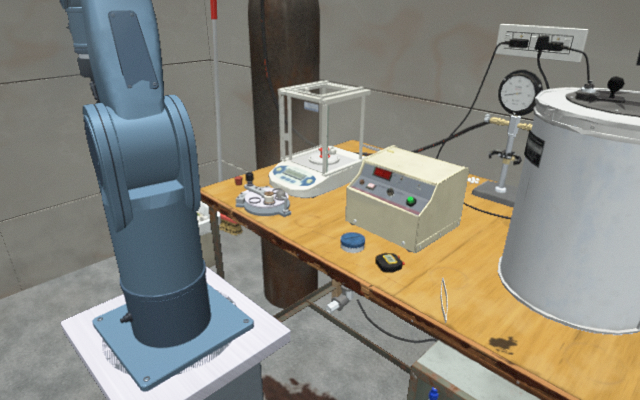

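View pics/side0.png

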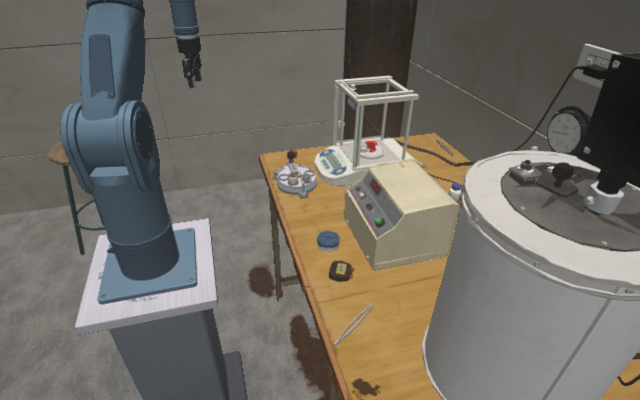

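The scene view shows the carousel at about (265,200) with the knob at (250,177). In the side view it is at (296,178), knob at (291,155). Next I'll localise it roughly and enlarge.

```bash
python3 - <<'E'
from h import *
import pickle
fs=pickle.load(open('f0.pkl','rb'))
a=fs['scene']['frame'][160:225,220:305];b=fs['side']['frame'][140:205,255:340]
im=np.hstack([cv2.resize(x,None,fx=4.7,fy=4.7,interpolation=cv2.INTER_CUBIC) for x in(a,b)])
w=cv2.resize(fs['wrist']['frame'],(400,250))
im=np.vstack([im,np.pad(w,((0,0),(0,im.shape[1]-400),(0,0)))])
cv2.imwrite('pics/crop.png',im[:,:,::-1])
print(im.shape)
print(onz(fs['scene'],(265,200),30),onz(fs['side'],(296,179),30))
# triangulate knob
o1,d1=ray(fs['scene'],(250,177));o2,d2=ray(fs['side'],(291.5,155))
A=np.c_[d1,-d2];s=np.linalg.lstsq(A,o2-o1,rcond=None)[0];print(o1+d1*s[0],o2+d2*s[1])
E
```

```text
(556, 800, 3)Traceback (most recent call last):
  File "<stdin>", line 10, in <module>
  File "h.py", line 14, in onz
    o,d=ray(f,uv); return o+d*(z-o[2])/d[2]
        ~~~^^^^^^
  File "h.py", line 12, in ray
    d=R@np.array([p[0],p[1],1]); return np.array(f['position'],float),d/np.linalg.norm(d)
      ~^~~~~~~~~~~~~~~~~~~~~~~~
ValueError: matmul: Input operand 1 has a mismatch in its core dimension 0, with gufunc signature (n?,k),(k,m?)->(n?,m?) (size 3 is different from 4)
```

View pics/crop.png

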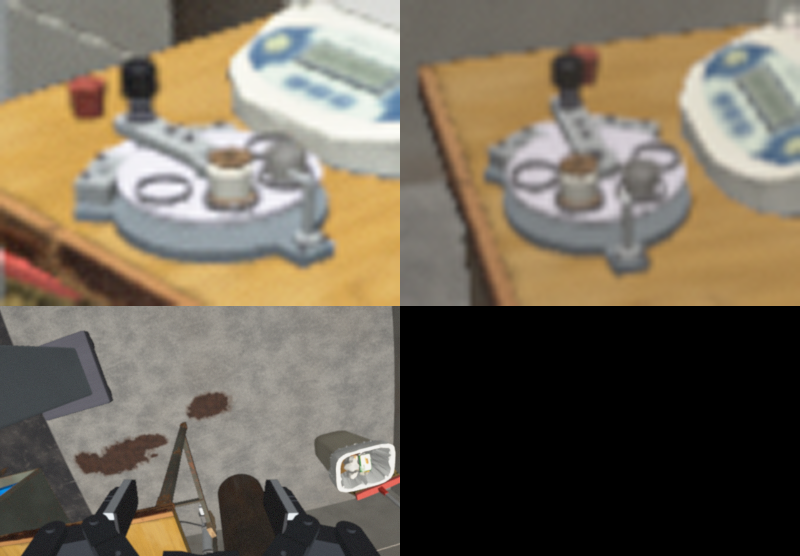

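Rotation is a quaternion. The crops show the knob on its arm at the back, the reel left of the pointer (seen from the front), the crucible right, and the red bung near the knob.

```bash
sed -i "s/R=np.array(f\['rotation'\],float)/R=Rotation.from_quat(f['rotation']).as_matrix()/; 1i from scipy.spatial.transform import Rotation" h.py
python3 - <<'E'
from h import *
import pickle
fs=pickle.load(open('f0.pkl','rb'))
S,D=fs['scene'],fs['side']
c1=lambda x,y:(220+x/4.7,160+y/4.7); c2=lambda x,y:(255+(x-400)/4.7,140+y/4.7)
def tri(a,b):
    o1,d1=ray(S,c1(*a));o2,d2=ray(D,c2(*b))
    s=np.linalg.lstsq(np.c_[d1,-d2],o2-o1,rcond=None)[0];p,q=o1+d1*s[0],o2+d2*s[1];return np.round((p+q)/2,1),np.round(p-q,1)
print('knob',tri((139,77),(567,72)), onz(S,c1(139,77),69),onz(D,c2(567,72),69))
print('reel',tri((231,178),(578,182)))
print('cruc',tri((287,160),(640,181)))
print('pointer base',onz(S,c1(312,250),5),onz(D,c2(628,262),5))
print('post top',tri((308,172),(627,196)))
print('bung',tri((89,98),(586,65)),onz(S,c1(89,98),12),onz(D,c2(586,65),12))
print('disc',onz(S,c1(218,170),30),onz(D,c2(595,175),30))
W=fs['wrist'];R=Rotation.from_quat(W['rotation']).as_matrix();s=status.read_state()
T=Rotation.from_quat(s['eef_rot']).as_matrix();print(np.round(T,3).tolist());print('cam in tool',T.T@(np.array(W['position'])-s['position']));print(np.round(R,3).tolist())
E
```

```text
knob (array([441.4, 350.8,  64.6]), array([-0. ,  0.3,  0.6])) [435.48360295 342.6945355   69.        ] [439.52501637 341.90732486  69.        ]
reel (array([422.9, 239.1,  39.4]), array([ 0. , -0.6, -1. ]))
cruc (array([465.3, 237. ,  36.6]), array([-0.1,  1.1,  1.8]))
pointer base [438.74746762 185.5135554    5.        ] [443.79833297 186.917291     5.        ]
post top (array([446. , 195.9,  50.2]), array([ 0. , -0.6, -0.9]))
bung (array([482.7, 470.8,   2.8]), array([ 0.1, -1. , -1.7])) [469.42754819 450.37309635  12.        ] [479.15901552 455.75071336  12.        ]
disc [436.06883013 268.10972109  30.        ] [439.76681338 261.42341651  30.        ]
[[-0.0, -0.968, 0.251], [-0.001, 0.251, 0.968], [-1.0, -0.0, -0.001]]
cam in tool [-131.01028166   84.33355866    0.87947327]
[[0.252, 0.914, 0.317], [0.968, -0.238, -0.084], [-0.001, 0.328, -0.945]]
```

The axis is at about (441,268) and the knob at about (439,345), radial along +y. The crucible is on the +x side of the pointer, so the carousel must turn clockwise (negative) and the knob goes toward +x. Next I move the wrist camera over it, with the jaws turned radially.

Call:
arm_command --increments '[{"offset": [20, -27, -4], "rot": [0, 0, 1.2]}, {"offset": [20, -27, -4], "rot": [0, 0, 1.2]}, {"offset": [20, -27, -4], "rot": [0, 0, 1.2]}, {"offset": [20, -27, -4], "rot": [0, 0, 1.2]}, {"offset": [20, -27, -4], "rot": [0, 0, 1.2]}, {"offset": [20, -27, -4], "rot": [0, 0, 1.2]}, {"offset": [20, -27, -4], "rot": [0, 0, 1.2]}, {"offset": [20, -27, -4], "rot": [0, 0, 1.2]}, {"offset": [20, -27, -4], "rot": [0, 0, 1.2]}, {"offset": [20, -27, -4], "rot": [0, 0, 1.2]}, {"offset": [20, -27, -4], "rot": [0, 0, 1.2]}, {"offset": [17, -32, 0], "rot": [0, 0, 1.3]}, {"offset": [0, 0, 0], "rot": [0, 0, 0]}, {"offset": [0, 0, 0], "rot": [0, 0, 0]}]'

```text
t: 1.32
position: [401.3, 297.9, 198.1]
eef_rot: [-0.499, 0.502, 0.498, 0.501]
wrist_force: [-0.8, -0.1, -0.7]
width: 85.0
```

```bash
python3 - <<'E'
from h import *
import pickle
f=cam('wrist','w1.png');pickle.dump(f,open('w1.pkl','wb'))
s=status.read_state();print(s['t'],s['position'],np.round(Rotation.from_quat(s['eef_rot']).as_matrix(),3).tolist(),s['wrist_force'],s['joints'])
for n,P in dict(axis=[441,268,30],knob=[439,345,80]).items(): print(n,proj(f,P))
im=cv2.resize(f['frame'],(800,500),interpolation=cv2.INTER_CUBIC);cv2.imwrite('pics/w1b.png',im[:,:,::-1])
E
```

```text
1.3667 [400.35905332 299.771785   198.23649713] [[-0.0, -1.0, 0.003], [0.0, 0.003, 1.0], [-1.0, 0.0, 0.0]] [0.4532683  0.80764394 0.23616348] [-0.76259853  0.3411172   0.03642655  1.97167561 -0.01682328  0.82919117
  0.85128289]
axis [[287.00023014 226.71496989]]
knob [[381.65890248 248.66012883]]
```

View pics/w1b.png

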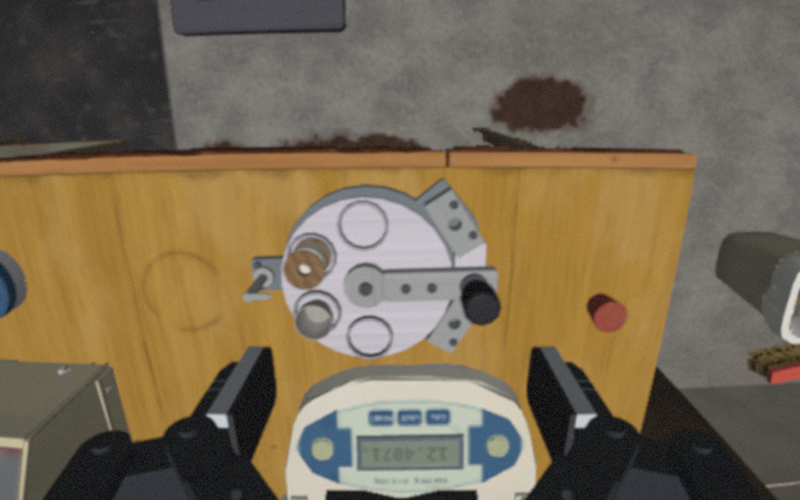

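The wrist view (800×500 scale) shows:
- Hub at (366,285), knob top at (483,300).
- Crucible at (315,318), reel at (305,268), pointer at about (263,280).
- Target (+x) block near (453,330) with its hole visible at about (455,323).
- Balance front at about row 370 and bung at (607,313).

I'll zoom in and measure.

```bash
python3 - <<'E'
from h import *
import pickle
f=pickle.load(open('w1.pkl','rb'))
x0,y0=315,135
im=cv2.resize(f['frame'][y0:y0+155,x0:x0+100],None,fx=4,fy=4,interpolation=cv2.INTER_CUBIC)
a=f['frame'][y0:y0+155,x0-120:x0+100]
im=cv2.resize(f['frame'][140:290,200:410],None,fx=3.8,fy=3.8,interpolation=cv2.INTER_CUBIC)
cv2.imwrite('pics/w1z.png',im[:,:,::-1])
# turntable: light lavender mask
hsv=cv2.cvtColor(f['frame'],cv2.COLOR_RGB2HSV)
m=((hsv[...,2]>165)&(hsv[...,1]<40)).astype(np.uint8);m[285:]=0;m[:, :215]=0;m[:,420:]=0
c=max(cv2.findContours(m,0,1)[0],key=cv2.contourArea);h=cv2.convexHull(c)[:,0].astype(float)
P=np.array([onz(f,p,30) for p in h])[:,:2]
def circ(P):
    s=np.linalg.lstsq(np.c_[2*P,np.ones(len(P))],(P**2).sum(1),rcond=None)[0];return s[:2],np.sqrt(s[2]+s[0]**2+s[1]**2)
for _ in range(5):
    c0,r=circ(P);e=abs(np.hypot(*(P-c0).T)-r);P=P[e<max(1.,np.percentile(e,90))]
print('axis',c0,r,len(P),e.max())
k=lambda u,v:(u/1.25,v/1.25)
print('balance front',onz(f,k(410,368),30),onz(f,k(300,400),30),onz(f,k(525,400),30))
print('knob top approx',onz(f,k(483,303),80), 'hole', onz(f,k(455,323),24),'hub',onz(f,k(366,285),44))
print('bung',onz(f,k(607,305),24))
E
```

```text
axis [439.74248488 273.474196  ] 61.266342025126164 38 0.5223973991746149
balance front [511.9799243  304.82870374  30.        ] [541.84453508 216.7763697   30.        ] [543.30911498 397.2137388   30.        ]
knob top approx [433.75885016 348.35507437  80.        ] hole [476.42076904 339.02418335  24.        ] hub [436.42709375 274.39041416  44.        ]
bung [462.78705925 454.46957685  24.        ]
```

View pics/w1z.png

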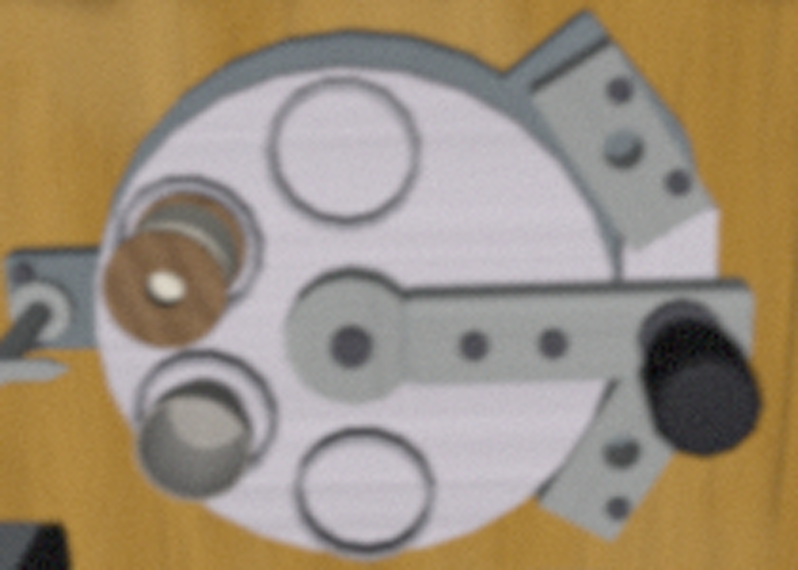

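```bash
python3 - <<'E'
from h import *
import pickle
f=pickle.load(open('w1.pkl','rb'))
z=lambda u,v:(200+(u+.5)/3.8-.5,140+(v+.5)/3.8-.5)
ax=np.array([439.74,273.47])
for n,u,v,h in [('hole-',622,452,24),('hole+',623,149,24),('knobtop',706,402,80),('hub',351,347,43),('screw1',474,346,42),('screw2',553,344,42),('nestL',345,150,36),('nestR',364,495,36),('nestreel',190,245,36),('nestcruc',205,418,36),('armend_t',750,290,42)]:
    P=onz(f,z(u,v),h)[:2];d=P-ax;print(n,P.round(1),'r',np.hypot(*d).round(1),'ang',np.arctan2(d[1],d[0]).round(4))
g=cv2.cvtColor(f['frame'],cv2.COLOR_RGB2GRAY)
m=(g<45).astype(np.uint8);m[:225]=0;m[270:]=0;m[:,:365]=0;m[:,405:]=0
c=max(cv2.findContours(m,0,1)[0],key=cv2.contourArea);print(cv2.boundingRect(c))
E
```

```text
hole- [476.6 338.4] r 74.6 ang 1.0543
hole+ [398.7 336.1] r 74.9 ang 2.1514
knobtop [436.3 347.7] r 74.4 ang 1.6172
hub [439.6 273.5] r 0.2 ang 2.8017
screw1 [439.9 301.4] r 28.0 ang 1.5635
screw2 [439.6 319.4] r 45.9 ang 1.5743
nestL [395.3 273.1] r 44.4 ang -3.1337
nestR [481.6 274.7] r 41.8 ang 0.0296
nestreel [417.3 237.1] r 42.7 ang -2.1243
nestcruc [460.7 237.5] r 41.6 ang -1.0422
armend_t [426.8 363.6] r 91.1 ang 1.7139
(370, 225, 27, 23)
```

Checks agree: hub and circle fit both give axis (439.7,273.5), hole radius is 74.6 mm (should be 75), and the target hole is at -0.517 rad. I descend over the knob at (439.7,348.5) with TCP z at 63.

Call:
arm_command --increments '[{"offset": [13, 16, -20], "rot": [0, 0, 0]}, {"offset": [13, 16, -20], "rot": [0, 0, 0]}, {"offset": [13.5, 16.3, -20], "rot": [0, 0, 0]}, {"offset": [0, 0, -25], "rot": [0, 0, 0]}, {"offset": [0, 0, -25], "rot": [0, 0, 0]}, {"offset": [0, 0, -15], "rot": [0, 0, 0]}, {"offset": [0, 0, -10], "rot": [0, 0, 0]}, {"offset": [0, 0, 0], "rot": [0, 0, 0]}, {"offset": [0, 0, 0], "rot": [0, 0, 0]}]'

```text
t: 2.12
position: [439.2, 349.4, 63.4]
eef_rot: [-0.5, 0.5, 0.5, 0.5]
wrist_force: [0.8, -0.3, -0.1]
width: 85.5
```

```bash
python3 - <<'E'
from h import *
f=cam('wrist','w2.png');s=status.read_state();print(s['t'],s['position'],s['wrist_force'],s['width'])
print('knob top expected',proj(f,[[439.7,348.5,80],[439.7,336.5,80],[439.7,360.5,80],[451.7,348.5,80],[427.7,348.5,80]]).round(1).tolist())
E
```

```text
2.1667 [439.7928405  349.54115481  64.10222727] [-0.10262726 -0.530426    0.32864208] 85.39171733283248
knob top expected [[316.4, 317.1], [284.9, 317.1], [348.0, 317.0], [316.6, 342.4], [316.3, 290.0]]
```

View pics/w2.png

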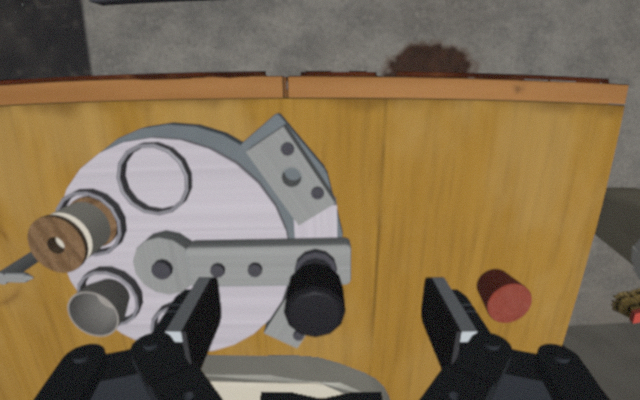

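The knob top is at (316,306), as predicted to within about 2 mm and centred between the fingers. I close the gripper.

Call:
arm_command --increments '[{"offset": [-1, 0, 0], "rot": [0, 0, 0]}, {"offset": [0, 0, 0], "rot": [0, 0, 0]}, {"offset": [0, 0, 0], "rot": [0, 0, 0]}, {"offset": [0, 0, 0], "rot": [0, 0, 0]}, {"offset": [0, 0, 0], "rot": [0, 0, 0]}, {"offset": [0, 0, 0], "rot": [0, 0, 0]}, {"offset": [0, 0, 0], "rot": [0, 0, 0]}, {"offset": [0, 0, 0], "rot": [0, 0, 0]}]' --fingers 255

```text
t: 2.83
position: [439.3, 347.0, 64.0]
eef_rot: [-0.5, 0.501, 0.499, 0.5]
wrist_force: [-0.5, -4.8, 7.1]
width: 21.9
```

Call:
arm_command --increments '[{"offset": [0, 0, 0], "rot": [0, 0, 0]}, {"offset": [0, 0, 2], "rot": [0, 0, 0]}, {"offset": [0, 0, 2], "rot": [0, 0, 0]}, {"offset": [0, 0, 2], "rot": [0, 0, 0]}, {"offset": [0, 0, 0], "rot": [0, 0, 0]}, {"offset": [0, 0, 0], "rot": [0, 0, 0]}]'

```text
t: 3.33
position: [438.6, 346.9, 68.8]
eef_rot: [-0.5, 0.501, 0.499, 0.5]
wrist_force: [0.9, -4.5, -5.1]
width: 21.9
```

Force rose to 5.1 N at 4.8 mm lift, which matches the spring. The arm is soft (2–4 N/mm). I null the radial offset and lift to about 13 mm.

Call:
arm_command --increments '[{"offset": [0, -1, 2], "rot": [0, 0, 0]}, {"offset": [0, -1, 2], "rot": [0, 0, 0]}, {"offset": [0, -0.5, 2], "rot": [0, 0, 0]}, {"offset": [0, 0, 2], "rot": [0, 0, 0]}, {"offset": [0, 0, 0.5], "rot": [0, 0, 0]}, {"offset": [0, 0, 0], "rot": [0, 0, 0]}, {"offset": [0, 0, 0], "rot": [0, 0, 0]}]'

```text
t: 3.92
position: [438.5, 346.8, 77.9]
eef_rot: [-0.5, 0.5, 0.5, 0.5]
wrist_force: [1.1, 2.0, -7.2]
width: 21.6
```

Call:
arm_command --increments '[{"offset": [4.84, -0.1, 0], "rot": [0, 0, -3.7]}, {"offset": [4.82, -0.4, 0], "rot": [0, 0, -3.7]}, {"offset": [4.77, -0.7, 0], "rot": [0, 0, -3.7]}, {"offset": [4.72, -1.0, 0], "rot": [0, 0, -3.7]}, {"offset": [4.65, -1.3, 0], "rot": [0, 0, -3.7]}, {"offset": [4.55, -1.6, 0], "rot": [0, 0, -3.7]}, {"offset": [4.43, -1.9, 0], "rot": [0, 0, -3.7]}, {"offset": [4.29, -2.2, 0], "rot": [0, 0, -3.7]}, {"offset": [0, 0, 0], "rot": [0, 0, 0]}, {"offset": [0, 0, 0], "rot": [0, 0, 0]}, {"offset": [0, 0, 0], "rot": [0, 0, 0]}]'

```text
t: 4.83
position: [475.9, 337.6, 78.0]
eef_rot: [-0.356, 0.61, 0.356, 0.611]
wrist_force: [2.7, 2.7, -6.8]
width: 21.8
```

```bash
python3 - <<'E'
from h import *
import pickle
s=status.read_state();print(s['t'],s['position'],s['wrist_force'],s['width'])
f=cam('wrist','w3.png');pickle.dump(f,open('w3.pkl','wb'))
E
```

```text
4.8333 [475.87687747 337.59708076  77.95065777] [ 2.6601619   2.665442   -6.77465411] 21.805073827401735
```

View pics/w3.png

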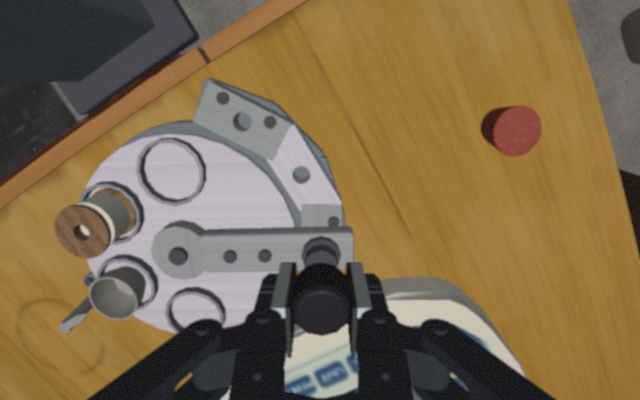

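The carousel turned; arm, crucible and reel are still in place, with the crucible near the pointer at (75,305). First gentle peck, 5.5 mm.

Call:
arm_command --increments '[{"offset": [0, 0, -1.5], "rot": [0, 0, 0]}, {"offset": [0, 0, -1.5], "rot": [0, 0, 0]}, {"offset": [0, 0, -1], "rot": [0, 0, 0]}, {"offset": [0, 0, -0.8], "rot": [0, 0, 0]}, {"offset": [0, 0, -0.7], "rot": [0, 0, 0]}, {"offset": [0, 0, 0], "rot": [0, 0, 0]}, {"offset": [0, 0, 0], "rot": [0, 0, 0]}]'

```text
t: 5.47
position: [476.4, 337.2, 72.3]
eef_rot: [-0.355, 0.611, 0.355, 0.612]
wrist_force: [4.8, 5.2, -6.7]
width: 21.7
```

No block contact at 8.3 mm lift, so the pin seems to be entering the hole. There is mostly radial pull of about 6.9 N, so I relieve that and go down 2 mm more.

Call:
arm_command --increments '[{"offset": [0.5, 0.9, 0], "rot": [0, 0, 0]}, {"offset": [0.5, 0.9, 0], "rot": [0, 0, 0]}, {"offset": [0, 0, 0], "rot": [0, 0, 0]}, {"offset": [0, 0, -1], "rot": [0, 0, 0]}, {"offset": [0, 0, -1], "rot": [0, 0, 0]}, {"offset": [0, 0, 0], "rot": [0, 0, 0]}, {"offset": [0, 0, 0], "rot": [0, 0, 0]}]'

```text
t: 6.05
position: [476.5, 337.4, 69.8]
eef_rot: [-0.356, 0.612, 0.355, 0.611]
wrist_force: [2.0, -2.5, -5.9]
width: 21.9
```

Call:
arm_command --increments '[{"offset": [0.8, -0.5, 0], "rot": [0, 0, 0]}, {"offset": [0, 0, -1], "rot": [0, 0, 0]}, {"offset": [0, 0, -1], "rot": [0, 0, 0]}, {"offset": [0, 0, -1], "rot": [0, 0, 0]}, {"offset": [0, 0, -0.8], "rot": [0, 0, 0]}, {"offset": [0, 0, 0], "rot": [0, 0, 0]}, {"offset": [0, 0, 0], "rot": [0, 0, 0]}]'

```text
t: 6.63
position: [476.7, 337.3, 65.9]
eef_rot: [-0.356, 0.612, 0.355, 0.61]
wrist_force: [-2.6, -4.4, -4.9]
width: 22.2
```

Call:
arm_command --increments '[{"offset": [-0.5, -0.9, -0.7], "rot": [0, 0, 0]}, {"offset": [0, 0, -0.7], "rot": [0, 0, 0]}, {"offset": [0, 0, 0], "rot": [0, 0, 0]}, {"offset": [0, 0, 0], "rot": [0, 0, 0]}]'

```text
t: 6.97
position: [476.8, 337.3, 65.0]
eef_rot: [-0.355, 0.611, 0.356, 0.611]
wrist_force: [-2.2, -3.1, -4.9]
width: 21.7
```

Call:
arm_command --increments '[{"offset": [0, 0, 0], "rot": [0, 0, 0]}, {"offset": [0, 0, 0], "rot": [0, 0, 0]}, {"offset": [0, 0, 0], "rot": [0, 0, 0]}, {"offset": [0, 0, 0], "rot": [0, 0, 0]}, {"offset": [0, 0, 0], "rot": [0, 0, 0]}, {"offset": [0, 0, 0], "rot": [0, 0, 0]}]' --fingers 110

```text
t: 7.47
position: [477.4, 337.5, 65.4]
eef_rot: [-0.355, 0.611, 0.356, 0.612]
wrist_force: [-0.2, 0.5, -0.0]
width: 48.5
```

Released with zero residual force. I retreat upward and look.

Call:
arm_command --increments '[{"offset": [0, 0, 10], "rot": [0, 0, 0]}, {"offset": [0, 0, 15], "rot": [0, 0, 0]}, {"offset": [0, 0, 25], "rot": [0, 0, 0]}, {"offset": [0, 0, 30], "rot": [0, 0, 0]}, {"offset": [-15, -12, 30], "rot": [0, 0, 0]}, {"offset": [-20, -15, 15], "rot": [0, 0, 0]}, {"offset": [-20, -15, 0], "rot": [0, 0, 0]}, {"offset": [0, 0, 0], "rot": [0, 0, 0]}, {"offset": [0, 0, 0], "rot": [0, 0, 0]}]'

```text
t: 8.22
position: [421.6, 294.8, 191.1]
eef_rot: [-0.355, 0.611, 0.356, 0.612]
wrist_force: [0.7, 1.3, 0.5]
width: 48.2
```

```bash
python3 - <<'E'
from h import *
import pickle
f=cam('wrist','w4.png');pickle.dump(f,open('w4.pkl','wb'))
s=status.read_state();print(s['t'],s['position'],s['wrist_force'],s['width'])
ax=np.array([438.9,272.6])
for th in(-.51,-.53):
  k=ax+75*np.array([np.sin(-th),np.cos(th)])
  for z in (80,90):print(th,z,proj(f,[*k,z]).round(1))
print('axis',proj(f,[*ax,42]))
im=cv2.resize(f['frame'][80:330,150:470],None,fx=2.5,fy=2.4,interpolation=cv2.INTER_CUBIC)
cv2.imwrite('pics/w4z.png',im[:,:,::-1]); 
D=cam('side');S=cam('scene')
a=S['frame'][160:225,220:305];b=D['frame'][140:205,255:340]
cv2.imwrite('pics/crop2.png',np.hstack([cv2.resize(x,None,fx=4.7,fy=4.7,interpolation=cv2.INTER_CUBIC) for x in(a,b)])[:,:,::-1])
pickle.dump((S,D),open('sd2.pkl','wb'))
E
```

```text
8.2667 [422.36801283 295.52800393 190.86307539] [-0.12809543 -0.10618331  0.3389638 ] 48.14034781928407
-0.51 80 [[406.2 238.8]]
-0.51 90 [[409.3 244.6]]
-0.53 80 [[406.  240.6]]
-0.53 90 [[409.1 246.5]]
axis [[306.45282225 220.78220224]]
```

View pics/w4z.png

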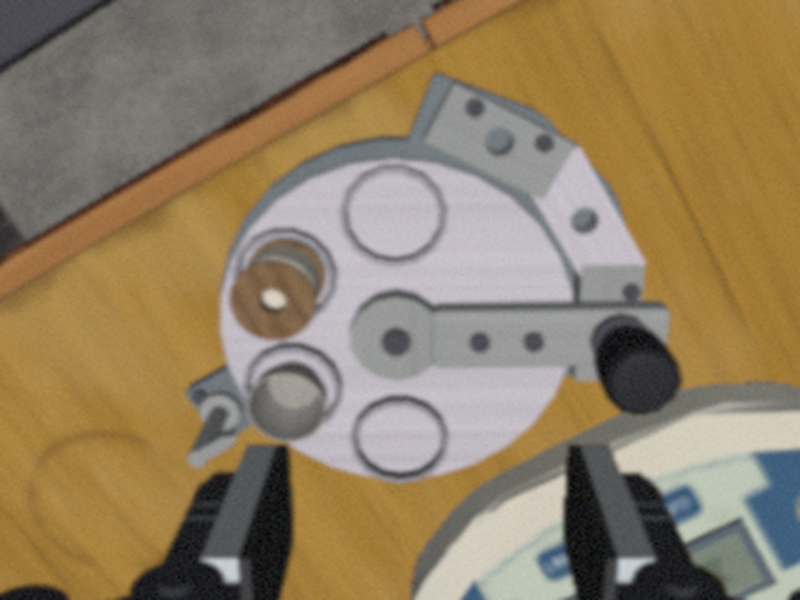

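View pics/crop2.png

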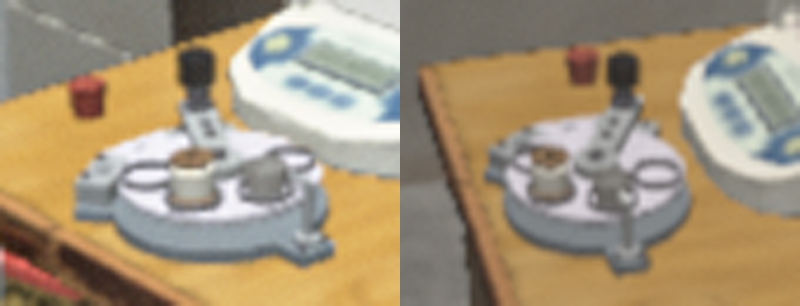

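In the last views:
- Crucible and reel are standing in their nests, with the crucible's nest in front of the pointer.
- The knob top is at about (406,234) full-frame, against a predicted (406,240) at home and (409,246) if it stood 10 mm up.

As a height check, I triangulate the knob blob before and after.

```bash
python3 - <<'E'
from h import *
import pickle
f0=pickle.load(open('f0.pkl','rb'));S1,D1=pickle.load(open('sd2.pkl','rb'))
def blob(f,b):
    x,y,w,h=b;g=cv2.cvtColor(f['frame'],cv2.COLOR_RGB2GRAY).astype(float)[y:y+h,x:x+w]
    wt=np.clip(75-g,0,40);yy,xx=np.mgrid[y:y+h,x:x+w];return ((wt*xx).sum()/wt.sum(),(wt*yy).sum()/wt.sum())
def tri(S,D,a,b):
    o1,d1=ray(S,a);o2,d2=ray(D,b);s=np.linalg.lstsq(np.c_[d1,-d2],o2-o1,rcond=None)[0]
    p,q=o1+d1*s[0],o2+d2*s[1];return ((p+q)/2).round(1),(p-q).round(1)
print('before',tri(f0['scene'],f0['side'],blob(f0['scene'],(243,170,14,11)),blob(f0['side'],(286,149,10,11))))
print('after',tri(S1,D1,blob(S1,(255,169,14,11)),blob(D1,(297,149,10,11))))
# project both knob hypotheses
for n,f,b0 in(('scene',S1,(255,169,14,11)),('side',D1,(297,149,10,11))):
    F=f0[n];bb=(243,170,14,11) if n=='scene' else (286,149,10,11)
    off=np.array(blob(F,bb))-proj(F,[438.9,347.6,69])[0]
    for z in(69,72,79):print(n,z,(proj(f,[476.7,337.5,z])[0]+off).round(2),'seen',np.round(blob(f,b0),2))
w=pickle.load(open('w4.pkl','rb'));z=lambda u,v:(150+u/2.5,80+v/2.4)
hub,s2=onz(w,z(396,342),43)[:2],onz(w,z(533,342),42)[:2];d=s2-hub;print('turn',np.arctan2(d[1],d[0])-np.pi/2,hub)
E
```

```text
before (array([443.9, 357.6,  60.9]), array([ 0. , -0.1, -0.1]))
after (array([479.2, 344.1,  62.9]), array([ 0. , -0.3, -0.6]))
scene 69 [261.36 174.38] seen [261.25 174.36]
scene 72 [261.31 173.44] seen [261.25 174.36]
scene 79 [261.19 171.25] seen [261.25 174.36]
side 69 [302.47 155.18] seen [301.84 155.09]
side 72 [302.46 154.38] seen [301.84 155.09]
side 79 [302.44 152.52] seen [301.84 155.09]
turn -0.5279920623777585 [440.70813812 273.46121161]
```

Both cameras put the knob at 69 mm, which is fully home (seen 174.36 and 155.09, predicted 174.38 and 155.18). The robot is clear, so I hand in.

```bash
python3 -c "
from station import order,status
print(order.finish_job(),status.read_state()['t'])"
```

```text
the job is handed in; nothing more can be done
the job is handed in; nothing more can be done
```

The carousel is turned about -0.52 rad (clockwise), the crucible's nest is at the pointer, and the pin is home in the neighbouring hole. I gripped the knob, drew the plunger about 13–14 mm, and turned to the hole position seen in the wrist camera. The pin went in on the first gentle lowering; I eased off the side forces, let it down and released the knob. The job was handed in after about 8.5 s of robot time.

**Checks that agreed**
- **Forces:** the vertical pull followed the spring curve all the way down, with no sign of the pin resting on the block. Side force on the tool peaked at about 7 N in the readings, under the 15 N limit. It was zero after release.
- **Knob height:** compared with the starting pictures, both fixed cameras put the knob at 69 mm (within 0.1 pixel in row), which means the pin is fully home.
- **Things on the bench:** crucible and reel still stand in their nests. The bung showed no movement in the last pictures; I did not check the tin, watch and tongs again. The arm was clear at hand-in.

**Checks that disagreed or were not made**
- The plain two-camera knob height read about 6–8 mm low, both before (60.9 mm) and after (62.9 mm). I therefore relied on the before/after comparison rather than the absolute figure.
- The final turn read as -0.528 rad from the arm's screws, against -0.517 rad for the hole measured beforehand. That is within picture error.
- I did not push the turntable to test the lock.

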